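# Dock the battery pack with its heavy end at the green contacts

## Task

Lift the battery pack with the orange handle clear of the desk by that handle and see which end hangs low: that is the end with the cells. Then set it down flat in the white rocking charging dock, lengthwise, with the heavy end at the dock's green end, so that the dock tips down at green under the pack's weight, and let go. Do not disturb the other pack, the one with the blue handle.

Things in the scene. Friction and masses are not known exactly. Their poses are not given: they have to be found in the camera images.
- pack_mid (a point): Centre of the pack to dock: closed black case 150 (x) x 46 (y) x 46 mm high with orange end caps and handle, 0.27 kg, lying on the desk; 23 mm above its underside. Cells fill one half, light electronics the other; it balances about 27 mm off centre. The ends look alike and which is heavy changes from run to run: the x axis does not tell. Frame tilts with the case: hung, the heavy end's side is low.
- pack_grip (a point): Where to grip the orange handle: centre of its square 20 x 20 mm post, 59 mm above pack_mid, 18 mm below the post's top and 25 mm above its foot; axes as the case's, so either pair of faces can be gripped. The post stands upright (weak spring) on a cross pin (along y) 31 mm above pack_mid, on which the case rocks 15 degrees either way: held by the post, it hangs heavy end low.
- spare_mid (a point): Centre of another pack, to be left alone: same size, shape and handle, but with blue handle and end caps. 23 mm above its underside, axes likewise.
- dock_mid (a point): Middle of the floor of the dock's white tray: inside 174 (x) by 70 mm (y), rim 9 mm high and 4 mm thick, on a grey base fixed to the desk. About 36 mm above the desk, on the floor's upper face; x runs along the tray to its green end (green floor patch and rim), z out of the floor. The frame tips with the tray.
- dock_tray (a joint): Tip of the tray on its cross pin (along y, 6 mm below dock_mid), rad: +0.10 green end fully down, 0 level, -0.10 green end fully up. No spring, slight friction, starts between -0.10 and +0.04; the side under the heavy end sinks.
Mind the look-alikes: they are no part of the job. Leave any red look-alike of the part that bears pack_mid alone.

How it is judged (in metres and radians):
On the way:
1. the orange-handled pack is lifted clear of the desk and hangs tilted (height (world z) of pack_mid above 0.06 m and angle between pack_mid's own z axis and vertical above 0.15 rad), for 0.3 s.
At the end, for the whole second after the job is handed in: The orange-handled pack lies released and flat on the floor of the dock's tray, upright, its middle within 18 mm of the tray's middle each way, lengthwise within 11 degrees, and the tray rests tipped to green end down (joint above 0.06 rad), which only the heavy end at green brings about (value of joint dock_tray above 0.06 rad and x of pack_mid in the frame of dock_mid between -0.018 and 0.018 m and y of pack_mid in the frame of dock_mid between -0.018 and 0.018 m and z of pack_mid in the frame of dock_mid between 0.015 and 0.029 m and angle between the x axis of pack_mid and the x axis of dock_mid, either way round below 0.2 rad and angle between pack_mid's own z axis and vertical below 0.2 rad); the robot touches nothing.
It fails at once if the blue-handled pack is moved by more than 20 mm (distance of spare_mid from where it was at the start of the episode above 0.02 m).
It also fails if it takes over 42 s, if anything falls off the work surface, if the arm or the gripper's body presses on something with over 40 N, if the wrist force passes 120 N, or if a joint passes its speed limit or range.

## Robot

A 6-joint arm with a two-finger parallel gripper is mounted at the origin on the work surface. World frame = base frame: x ahead of the robot, y to its left, z up, the work surface at z = 0. Lengths are in mm, angles in degrees, forces in N, time in s.
With the tool pointing down it reaches from about 375 to 925 mm from the base axis. Payload 5.7 kg.
Tool frame: the origin (TCP) lies on the centre line of the jaws, within the pads' length; the fingertips stand 14 mm ahead of it and the grasp point (between the pads) lies 5 mm behind it; z points along the fingers, y is the line along which they close (so a half turn about z gives the same grasp; the last joint's range is limited). The gripper opens to 85 mm and grips with 20 to 120 N. Pads are 22 mm wide; open, the fingers measure 114 mm over their backs; the gripper's body (76 mm by 85 mm) begins 54 mm behind the grasp point. The pads swing forward as they close: fully open they stand 13 mm farther back than shut.
Start: joints at [-83.543, 20.558, 86.54, -0, 72.909, -6.595], TCP at [135.488, -584.472, 245.267] pointing down, gripper open.
Joint ranges: [-170.27, 170.27], [-57.76, 135], [12.27, 136.19], [-55.21, 235.2], [11.17, 155.16], [-170.74, 170.74]. Speed limits (degrees/s): [136.94, 136.94, 180, 180, 180, 180].

## Interface

Orientations are given as a 3x3 rotation matrix whose columns are the frame's x, y, z axes.
In Python, from cell import env gives the robot as it stands.
- The arm moves only by the tool send_rows, never from a script. Its argument "increments" is a list of rows, each a list of 3 entries, a list of its own where there are three numbers: the shift along the tool's x, y, z in cm, then the turn, a rotation vector about the tool's x, y, z in rad, then the opening in per cent of the stroke, from 0 (shut) to 100 (fully open). In form: [[[dx, dy, dz], [rx, ry, rz], hand], ...]. A call has 1 to 8 rows; each row shifts and turns the commanded pose from where the row before left it, along the tool's axes as they then stand; what a row does not reach is not made up. A row lasts 1/8 s, in which the tool goes at most 62.5 mm and 10.7 degrees, less where a joint would pass 70% of its speed; a pose out of reach is approached as far as the arm can. A call is refused whole if a number of a shift passes 6.25 or a number of a turn 0.188, either way. A call with a gripper value outside its range is refused whole. The fingers move at their own pace and stop on an object; "newtons" is the grip in N (left out, the last holds). Time passes only in rows, so rows that do not move let the fingers close. It gives the time, the measured TCP pose, the force, the opening and the grip force at its end, in the units of the state.
- env.read_state(): the state, without advancing time (a new reading comes with each control period).
- env.capture(name): name is "scene" or "top"; returns (picture, depth): 384x512x3 uint8, red, green, blue; 384x512 float32, mm along the optical axis (not along the pixel's ray), 0 where there is no reading.
- env.camera_info(name): a dict with "fx", "fy", "cx", "cy" (pixels), "dist" ([k1, k2, p1, p2, k3] as OpenCV has them; the pictures are not rectified), "extrinsics" (4x4, takes a point from camera to world coordinates). Camera axes: x right, y down, z forward; pixel columns grow to the right and rows downward; lengths in mm; the calibration is good to about 2 mm. A picture is of the moment at which its call begins. camera_info takes no time and is no camera call.
- env.hand_in(): hands the job in; it is judged then, once.
The state is a dict: "time_s": time; "joint_positions": joint angles; "joint_velocities": joint speeds; "joint_efforts": joint torques, N m; "position": TCP position; "eef_rot": TCP orientation; "wrist_force": force on the tool from outside, world axes, zero at the start; "ft_torque": the same for the moment, N m; "gripper_width": finger opening in mm; "gripper_force": force on a finger pad.
Only numpy, scipy, OpenCV 4.12 (cv2) and the standard library are available. Lean on these libraries where they do the work, as an engineer would, in place of code of your own. Each camera call takes 0.05 s, during which the arm holds its last target. There are 200 camera calls.

## Working session

There is one attempt and no reset: what is moved stays moved. The work goes in short steps, Python scripts to look and compute and a tool call to move; the robot and the scene stay as the last step left them, time stands still between calls to the robot, and variables do not carry over. Pictures are saved under pics/ and viewed, at most 10 in all, crops included, and the job is handed in when it is done.

Besides the shell and the picture viewer there is one more tool, called after ">>>" as a command line: name --argument value ..., lists and objects as JSON in quotes. send_rows: Moves the arm, as the interface text tells. Its arguments: {"type":"object","properties":{"increments":{"type":"array","items":{"type":"array"}},"newtons":{"type":"number"}},"required":["increments"]}

```bash
mkdir -p pics; ls
cat > h.py <<'E'
from cell import env
import numpy as np, cv2
def grab(n,save=None):
    p,d=env.capture(n)
    if save: cv2.imwrite(save,cv2.cvtColor(p,cv2.COLOR_RGB2BGR))
    return p,d
def cloud(n,d):
    c=env.camera_info(n);K=np.array([[c['fx'],0,c['cx']],[0,c['fy'],c['cy']],[0,0,1.]])
    h,w=d.shape;u,v=np.meshgrid(np.arange(w),np.arange(h))
    q=cv2.undistortPoints(np.stack([u,v],-1).reshape(-1,1,2).astype(np.float32),K,np.array(c['dist'])).reshape(h,w,2)
    P=np.dstack([q*d[...,None],d])
    T=np.array(c['extrinsics']);return P@T[:3,:3].T+T[:3,3]
E
python3 - <<'E'
from h import *
a=[]
for n in("top","scene"):
    p,d=grab(n); np.savez(n+'.npz',p=p,d=d,c=cloud(n,d)); a.append(p)
    print(n,np.round(env.camera_info(n)['extrinsics'],2).tolist())
    cv2.imwrite(f'pics/{n}0.png',cv2.cvtColor(cv2.resize(p,(800,600)),cv2.COLOR_RGB2BGR))
E
```

```text
pics
top [[-0.0, -1.0, 0.06, 402.93], [-1.0, 0.0, 0.01, -18.48], [-0.01, -0.06, -1.0, 1112.62], [0.0, 0.0, 0.0, 1.0]]
scene [[0.53, 0.6, -0.6, 1026.33], [0.85, -0.39, 0.36, -328.31], [-0.02, -0.7, -0.71, 780.21], [0.0, 0.0, 0.0, 1.0]]
```

View pics/top0.png

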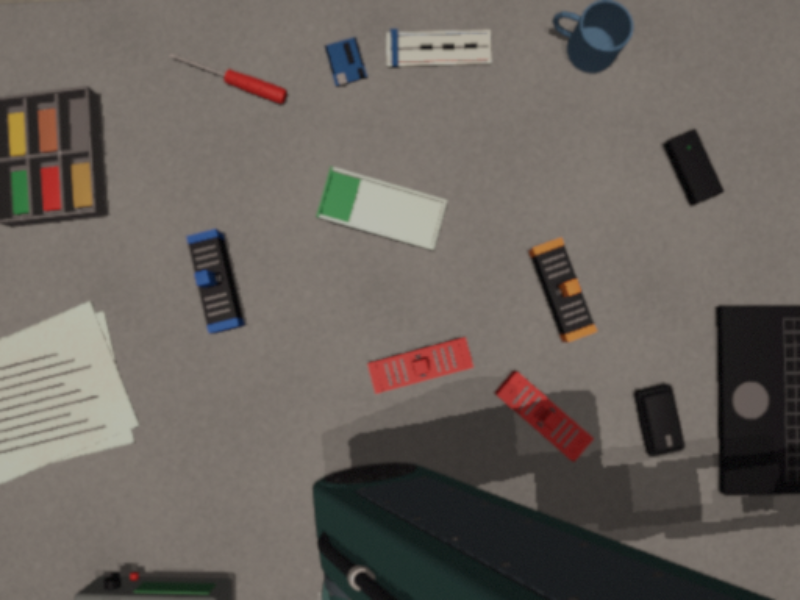

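View pics/scene0.png

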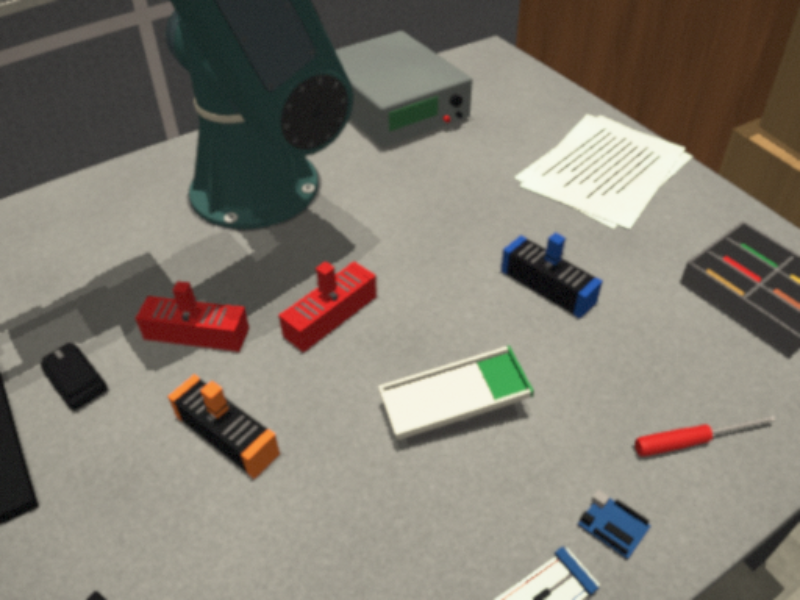

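The top view shows the orange pack at about (563,290) with its post top at (571,288). The dock is at (382,208) with its green end on the left at (340,195), and the blue pack is at (215,280). Next I measure these from the depth images.

Run:
```python
from h import *
for n in("top","scene"):
    z=np.load(n+'.npz');p=z['p'].astype(int);c=z['c'];d=z['d']
    r,g,b=p[...,0],p[...,1],p[...,2]; s=(384/600)
    v,u=np.mgrid[:384,:512]/s
    def box(x0,x1,y0,y1): return (u>x0)&(u<x1)&(v>y0)&(v<y1)&(d>0)
    B=box(520,605,230,350) if n=="top" else box(165,285,370,480)
    o=B&(r>1.5*b+20)&(g>b+15)
    pk=B&(c[...,2]>38)&(c[...,2]<54)
    post=B&o&(c[...,2]>78)
    (cx,cy),wh,a=cv2.minAreaRect(c[pk][:,:2].astype(np.float32))
    print(n,'case',cx,cy,wh,a,np.median(c[pk],0), 'post',c[post].mean(0),np.percentile(c[post],[5,95],axis=0).round(1).tolist(),post.sum())
    print(' post rect',cv2.minAreaRect(c[post][:,:2].astype(np.float32)))
    caps=o&(c[...,2]>38)&(c[...,2]<54); k=cv2.kmeans(c[caps].astype(np.float32),2,None,(3,20,.1),3,0)[2];print(' caps',k.round(1).tolist())
    B=box(310,455,160,255) if n=="top" else box(375,535,340,445)
    dk=B&(c[...,2]>25)&(c[...,2]<65)
    print(' dock',cv2.minAreaRect(c[dk][:,:2].astype(np.float32)),np.percentile(c[dk][:,2],[2,50,98]))
    gr=dk&(g>1.4*r)
    print(' green',c[gr].mean(0),'white',c[dk&~gr].mean(0))
    q=c[dk];A=np.c_[q[:,:2]-q[:,:2].mean(0),np.ones(len(q))];w=np.linalg.lstsq(A,q[:,2],rcond=None)[0];print(' plane',w)
    print(' desk z',np.median(c[box(460,520,240,330) if n=='top' else box(300,370,350,420)],0))
print(env.read_state()['eef_rot'],env.read_state()['time_s'])
```

```text
top case 470.5686950683594 -246.96495056152344 (151.053955078125, 48.18852615356445) 19.87422752380371 [ 465.32727778 -244.95868353   45.90816133] post [ 469.55213575 -245.02484662   97.21764886] [[460.1, -255.1, 81.2], [478.1, -235.7, 102.0]] 100
 post rect ((470.2795715332031, -246.55386352539062), (19.724712371826172, 20.140460968017578), 19.103904724121094)
 caps [[408.20001220703125, -268.79998779296875, 45.900001525878906], [532.4000244140625, -224.1999969482422, 46.0]]
 dock ((593.4939575195312, 24.849929809570312), (179.4682159423828, 79.72103881835938), 74.42068481445312) [27.11651743 37.54343555 53.64132846]
 green [612.66333417  89.76545866  44.22537312] white [589.44781122   8.62351971  36.20051359]
 plane [3.10581089e-02 9.45492452e-02 3.79212316e+01]
 desk z [ 4.80308205e+02 -1.41237756e+02  2.60192763e-02]
scene case 469.13232421875 -250.53509521484375 (154.91981506347656, 48.95056915283203) 19.871177673339844 [ 486.83837469 -251.05157243   47.45697993] post [ 473.026684   -251.55501176   95.14148425] [[461.9, -261.5, 80.2], [480.3, -241.5, 103.2]] 187
 post rect ((470.3193359375, -250.98861694335938), (21.906822204589844, 20.192285537719727), 17.354637145996094)
 caps [[533.9000244140625, -229.6999969482422, 46.20000076293945], [407.1000061035156, -273.70001220703125, 47.70000076293945]]
 dock ((591.4512939453125, 20.980125427246094), (183.72389221191406, 82.78550720214844), 74.76268768310547) [28.1887392  38.2385217  53.62998746]
 green [606.81661419  88.04203464  44.92010208] white [588.65031758   5.93829871  37.27720651]
 plane [2.14541372e-02 9.51685949e-02 3.87382803e+01]
 desk z [473.18986339 -91.47473037   1.04779466]
[[ 9.74166256e-01  2.25831934e-01 -2.09155393e-04]
 [ 2.25831955e-01 -9.74164743e-01  1.72675559e-03]
 [ 1.86204744e-04 -1.72938099e-03 -9.99998487e-01]] 0.1
```

>>> send_rows --increments '[[[5.0,-3.1,0.5],[0,0,0],100],[[5.0,-3.1,0.5],[0,0,0],100],[[5.0,-3.1,0.5],[0,0,0],100],[[5.0,-3.1,0.5],[0,0,0],100],[[5.0,-3.1,0.5],[0,0,0],100],[[5.0,-3.1,0.5],[0,0,0],100],[[5.0,-3.1,0.5],[0,0,0],100],[[5.0,-3.1,0.5],[0,0,0],100]]'

```text
time_s: 1.1
position: [470.2, -250.9, 205.0]
eef_rot: [[0.974, 0.226, -0.0], [0.226, -0.974, 0.0], [-0.0, -0.0, -1.0]]
wrist_force: [1.1, -1.1, 0.1]
gripper_width: 85.4
gripper_force: 0.0
```

>>> send_rows --increments '[[[0,0,0],[0,0,-0.185],100],[[0,0,0],[0,0,-0.185],100],[[0,0,0],[0,0,-0.185],100],[[0,0,0],[0,0,-0.185],100],[[0,0,0],[0,0,-0.185],100],[[0,0,0],[0,0,-0.185],100],[[0,0,0],[0,0,-0.185],100],[[0,0,0],[0,0,-0.185],100]]'

```text
time_s: 2.1
position: [468.8, -252.3, 204.9]
eef_rot: [[-0.143, 0.99, -0.001], [0.99, 0.143, 0.001], [0.001, -0.001, -1.0]]
wrist_force: [0.4, -0.2, 0.5]
gripper_width: 85.7
gripper_force: 0.0
```

```bash
cat >> h.py <<'E'
def to(x,y,z,yaw):  # remaining move to TCP target (tool y at world yaw deg), in tool cm / rad
    s=env.read_state();R=np.array(s['eef_rot']);a=np.radians(yaw)
    T=np.array([[-np.sin(a+0),np.cos(a),0],[np.cos(a),np.sin(a),0],[0,0,-1.]]).T
    T[:,0]=np.cross(T[:,1],T[:,2])
    from scipy.spatial.transform import Rotation as Ro
    print('t',s['time_s'],'pos',np.round(s['position'],1),'shift cm',(R.T@(np.array([x,y,z])-s['position'])/10).round(2),'turn',Ro.from_matrix(R.T@T).as_rotvec().round(4),'J',np.round(s['joint_positions'],1),'F',np.round(s['wrist_force'],1),s['gripper_width'],s['gripper_force'])
E
python3 -c "
from h import *
to(470.3,-248.7,78,19.9)"
```

```text
t 2.1 pos [ 468.8 -252.3  204.9] shift cm [ 0.33  0.2  12.69] turn [-0.0006 -0.0008 -0.2043] J [-35.7  17.5  97.7   0.   64.9 -43.9] F [ 0.4 -0.2  0.5] 85.65540088717775 0.0
```

>>> send_rows --increments '[[[0.3,0.2,0],[0,0,-0.1],100],[[0,0,1.5],[0,0,-0.104],100],[[0,0,3.0],[0,0,0],100],[[0,0,3.0],[0,0,0],100],[[0,0,2.5],[0,0,0],100],[[0,0,1.7],[0,0,0],100],[[0,0,1.0],[0,0,0],100],[[0,0,0],[0,0,0],100]]'

```text
time_s: 3.1
position: [470.3, -249.0, 77.7]
eef_rot: [[-0.334, 0.942, -0.001], [0.942, 0.334, 0.001], [0.001, -0.001, -1.0]]
wrist_force: [-0.5, 0.1, 0.2]
gripper_width: 85.2
gripper_force: 0.0
```

Run:
```python
from h import *
to(470.3,-248.7,78,19.9)
p,d=grab('scene');x=p[215:325,70:215]
cv2.imwrite('pics/pre.png',cv2.cvtColor(cv2.resize(x,None,fx=5,fy=5,interpolation=2),cv2.COLOR_RGB2BGR))
```

```text
t 3.1 pos [ 470.3 -249.    77.7] shift cm [ 0.03  0.01 -0.03] turn [-0.0009 -0.0014 -0.0063] J [-35.3  27.3 104.6   0.   48.2 -54.9] F [-0.5  0.1  0.2] 85.16250349461927 0.0
```

View pics/pre.png

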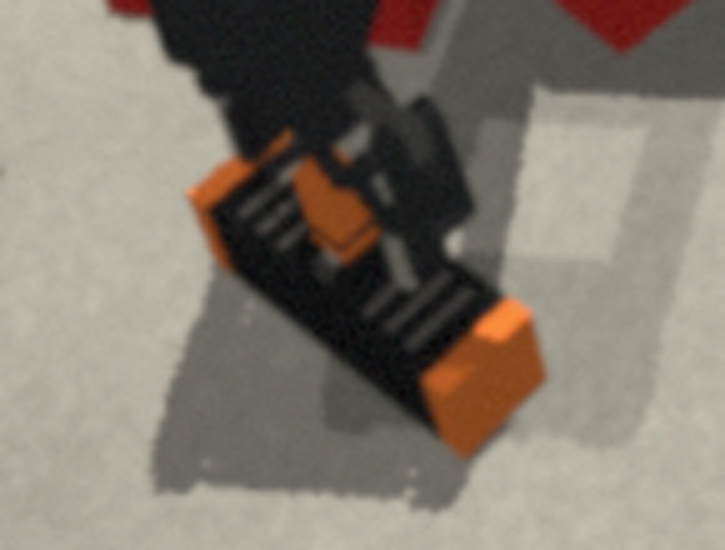

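The fingers stand on either side of the orange post, which is at crop pixel (335,210), along the case's length. Now I close and lift.

>>> send_rows --increments '[[[0,0,0],[0,0,0],0],[[0,0,0],[0,0,0],0],[[0,0,0],[0,0,0],0],[[0,0,0],[0,0,0],0],[[0,0,0],[0,0,0],0],[[0,0,0],[0,0,0],0],[[0,0,0],[0,0,0],0],[[0,0,0],[0,0,0],0]]' --newtons 60

```text
time_s: 4.15
position: [470.7, -249.4, 78.6]
eef_rot: [[-0.335, 0.942, 0.0], [0.942, 0.335, -0.0], [-0.0, 0.0, -1.0]]
wrist_force: [-0.9, 0.2, 5.9]
gripper_width: 19.4
gripper_force: 59.0
```

>>> send_rows --increments '[[[0,0,-1],[0,0,0],0],[[0,0,-2],[0,0,0],0],[[0,0,-2],[0,0,0],0],[[0,0,-2],[0,0,0],0],[[0,0,-2],[0,0,0],0],[[0,0,-1],[0,0,0],0],[[0,0,0],[0,0,0],0],[[0,0,0],[0,0,0],0]]'

```text
time_s: 5.15
position: [470.2, -248.9, 177.5]
eef_rot: [[-0.334, 0.942, -0.001], [0.942, 0.334, 0.001], [0.001, -0.001, -1.0]]
wrist_force: [-0.7, 1.0, -3.4]
gripper_width: 19.3
gripper_force: 59.5
```

>>> send_rows --increments '[[[0,0,0],[0,0,0],0],[[0,0,0],[0,0,0],0],[[0,0,0],[0,0,0],0],[[0,0,0],[0,0,0],0]]'

```text
time_s: 5.65
position: [470.7, -249.3, 178.2]
eef_rot: [[-0.334, 0.942, -0.0], [0.942, 0.334, 0.0], [0.0, -0.0, -1.0]]
wrist_force: [-0.1, 0.5, -2.0]
gripper_width: 19.0
gripper_force: 59.5
```

Run:
```python
from h import *
to(470.3,-248.7,178,19.9)
p,d=grab('scene');c=cloud('scene',d).round(1);np.savez('l.npz',p=p,c=c)
r,g,b=[p[...,i].astype(int) for i in range(3)]
o=(r>1.5*b+20)&(g>b+15)&(g<.75*r)&(c[...,2]>70)&(d>0)&(abs(c[...,0]-470)<110)&(abs(c[...,1]+249)<90)
q=c[o];s=(q[:,:2]-[470.3,-248.7])@[np.cos(.347),np.sin(.347)]
for lo,hi in((-100,-50),(-20,20),(50,100)):
    m=(s>lo)&(s<hi)
    if m.any(): print(lo,m.sum(),q[m].mean(0),q[m][:,2].min(),q[m][:,2].max())
x=p[150:310,60:260];cv2.imwrite('pics/lift.png',cv2.cvtColor(cv2.resize(x,None,fx=3.7,fy=3.7,interpolation=2),cv2.COLOR_RGB2BGR))
```

```text
t 5.65 pos [ 470.7 -249.3  178.2] shift cm [ 0.07 -0.02  0.02] turn [-0.     -0.0002 -0.0063] J [-35.3  19.3  99.4   0.   61.3 -54.9] F [-0.1  0.5 -2. ] 18.966444650990212 59.47847306728363
-100 120 [ 417.055      -282.20916667  122.99916667] 86.4 134.8
-20 95 [ 472.77263158 -259.36421053  187.12947368] 160.5 218.9
50 712 [ 543.57724719 -226.46376404  148.50280899] 120.6 168.5
```

View pics/lift.png

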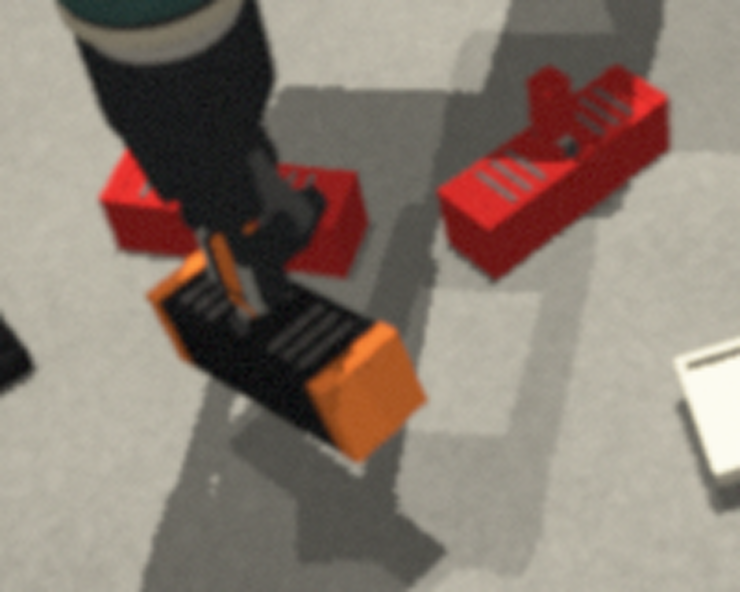

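The pack hangs with the robot-side end low: its cap top is at 135 mm, against 168 mm at the far end. The heavy end is therefore at world yaw about 200° and must go to 74.5°, so the tool turns +2.19 rad.

>>> send_rows --increments '[[[2.0,2.0,-0.5],[0,0,0],0],[[2.8,2.6,-0.5],[0,0,0],0],[[3.2,3.0,-0.5],[0,0,0],0],[[3.2,3.0,-0.5],[0,0,0],0],[[3.2,3.0,0],[0,0,0],0],[[3.2,3.0,0],[0,0,0],0],[[2.6,2.4,0],[0,0,0],0],[[2.0,2.0,0],[0,0,0],0]]'

```text
time_s: 6.7
position: [594.8, 31.7, 198.3]
eef_rot: [[-0.335, 0.942, 0.0], [0.942, 0.335, 0.0], [0.0, 0.0, -1.0]]
wrist_force: [0.1, 0.2, -3.2]
gripper_width: 19.3
gripper_force: 60.1
```

>>> send_rows --increments '[[[0,0,0],[0,0,0.156],0],[[0,0,0],[0,0,0.156],0],[[0,0,0],[0,0,0.156],0],[[0,0,0],[0,0,0.156],0],[[0,0,0],[0,0,0.156],0],[[0,0,0],[0,0,0.156],0],[[0,0,0],[0,0,0.156],0]]'

```text
time_s: 7.58
position: [594.3, 30.1, 198.2]
eef_rot: [[0.686, 0.728, -0.0], [0.728, -0.686, 0.0], [-0.0, -0.0, -1.0]]
wrist_force: [-0.3, -0.2, -2.9]
gripper_width: 19.0
gripper_force: 60.2
```

>>> send_rows --increments '[[[0,0,0],[0,0,0.156],0],[[0,0,0],[0,0,0.156],0],[[0,0,0],[0,0,0.156],0],[[0,0,0],[0,0,0.156],0],[[0,0,0],[0,0,0.156],0],[[0,0,0],[0,0,0.156],0],[[0,0,0],[0,0,0.15],0],[[0,0,0],[0,0,0],0]]'

```text
time_s: 8.57
position: [594.3, 30.2, 198.2]
eef_rot: [[0.965, -0.262, -0.0], [-0.262, -0.965, 0.0], [-0.0, 0.0, -1.0]]
wrist_force: [-0.1, 0.2, -3.2]
gripper_width: 19.5
gripper_force: 60.2
```

Run:
```python
from h import *
to(594.5,30.2,140,-105.5)
a,d=grab('top');b,_=grab('scene')
x=np.hstack([cv2.resize(a[90:170,190:300],(440,320),interpolation=2),cv2.resize(b[180:300,220:350],(347,320),interpolation=2)])
cv2.imwrite('pics/over.png',cv2.cvtColor(x,cv2.COLOR_RGB2BGR))
```

```text
t 8.575 pos [594.3  30.2 198.2] shift cm [ 0.02 -0.01  5.82] turn [0.     0.0003 0.0057] J [ -3.7  22.7  90.3   0.   66.9 101.4] F [-0.1  0.2 -3.2] 19.51776814118445 60.208178758621216
```

View pics/over.png

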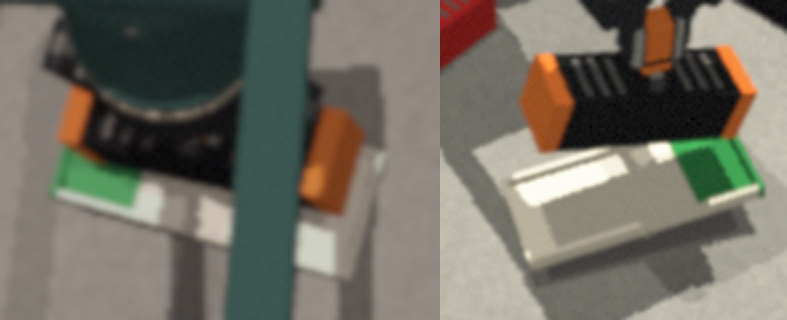

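>>> send_rows --increments '[[[0,0,1.5],[0,0,0],0],[[0,0,2],[0,0,0],0],[[0,0,1.5],[0,0,0],0],[[0,0,0.8],[0,0,0],0],[[0,0,0.4],[0,0,0],0],[[0,0,0.4],[0,0,0],0],[[0,0,0.4],[0,0,0],0],[[0,0,0],[0,0,0],0]]'

```text
time_s: 9.68
position: [594.3, 30.2, 128.3]
eef_rot: [[0.965, -0.263, -0.0], [-0.263, -0.965, 0.0], [-0.0, -0.0, -1.0]]
wrist_force: [-0.0, -0.1, -3.1]
gripper_width: 19.3
gripper_force: 60.2
```

>>> send_rows --increments '[[[0,0,0.3],[0,0,0],0],[[0,0,0.3],[0,0,0],0],[[0,0,0.3],[0,0,0],0],[[0,0,0.2],[0,0,0],0],[[0,0,0],[0,0,0],0],[[0,0,0],[0,0,0],0]]'

```text
time_s: 10.42
position: [594.4, 30.3, 117.3]
eef_rot: [[0.965, -0.263, -0.0], [-0.263, -0.965, 0.0], [-0.0, -0.0, -1.0]]
wrist_force: [-0.1, 0.0, -1.3]
gripper_width: 19.2
gripper_force: 60.3
```

Run:
```python
from h import *
to(594.5,30.2,113,-105.5)
b,_=grab('scene')
x=cv2.resize(b[180:300,220:350],None,fx=4.5,fy=4.5,interpolation=2)
cv2.imwrite('pics/low.png',cv2.cvtColor(x,cv2.COLOR_RGB2BGR))
```

```text
t 10.425 pos [594.4  30.3 117.3] shift cm [0.01 0.01 0.43] turn [-0.0004  0.0001  0.0042] J [ -3.7  28.1  94.8   0.   57.1 101.5] F [-0.1  0.  -1.3] 19.2224105522453 60.31602144241333
```

View pics/low.png

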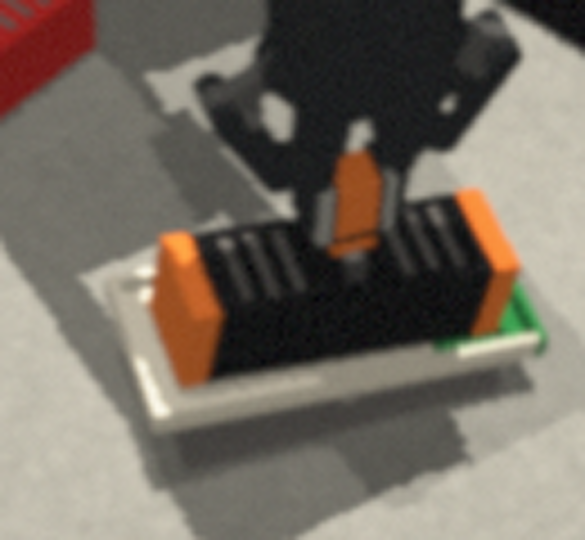

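The pack is inside the tray and the dock is tipping at green, with the green rim at (540,335) now low. I lower the last few mm and release.

>>> send_rows --increments '[[[0,0,0.2],[0,0,0],0],[[0,0,0.15],[0,0,0],0],[[0,0,0],[0,0,0],0]]'

```text
time_s: 10.85
position: [594.5, 30.1, 114.3]
eef_rot: [[0.965, -0.263, 0.0], [-0.263, -0.965, -0.0], [0.0, 0.0, -1.0]]
wrist_force: [-1.2, 0.3, 3.1]
gripper_width: 19.0
gripper_force: 61.2
```

>>> send_rows --increments '[[[0,0,0],[0,0,0],40],[[0,0,0],[0,0,0],60],[[0,0,0],[0,0,0],80],[[0,0,0],[0,0,0],100],[[0,0,0],[0,0,0],100],[[0,0,0],[0,0,0],100]]'

```text
time_s: 11.6
position: [594.4, 30.2, 113.8]
eef_rot: [[0.965, -0.263, -0.0], [-0.263, -0.965, 0.0], [-0.0, -0.0, -1.0]]
wrist_force: [-0.5, 0.2, 0.1]
gripper_width: 85.4
gripper_force: 0.0
```

>>> send_rows --increments '[[[0,0,-1],[0,0,0],100],[[0,0,-2],[0,0,0],100],[[0,0,-3],[0,0,0],100],[[0,0,-4],[0,0,0],100],[[-4,0,-4],[0,0,0],100],[[-5,0,0],[0,0,0],100],[[-5,0,0],[0,0,0],100],[[-5,0,0],[0,0,0],100]]'

```text
time_s: 12.6
position: [409.7, 80.5, 254.6]
eef_rot: [[0.965, -0.263, 0.001], [-0.263, -0.965, 0.0], [0.001, -0.001, -1.0]]
wrist_force: [-0.0, -0.2, 0.7]
gripper_width: 85.5
gripper_force: 0.0
```

Run:
```python
from h import *
to(594.5,30.2,113,-105.5)
b,d=grab('scene');c=cloud('scene',d)
x=cv2.resize(b[180:300,220:350],None,fx=4.5,fy=4.5,interpolation=2)
cv2.imwrite('pics/end.png',cv2.cvtColor(x,cv2.COLOR_RGB2BGR))
a,d2=grab('top');c2=cloud('top',d2)
for p,c in((b,c),(a,c2)):
    r,g,bb=[p[...,i].astype(int) for i in range(3)]
    N=(np.hypot(c[...,0]-592,c[...,1]-24)<110)&(c[...,2]>25)
    o=N&(r>1.5*bb+20)&(g>bb+15)&(g<.75*r)&(c[...,2]>62)&(c[...,2]<98)
    q=c[o];u=np.array([.267,.964]);s=(q[:,:2]-[592.9,24.5])@u;l=(q[:,:2]-[592.9,24.5])@[-.964,.267]
    for lo,hi in((-110,-40),(-20,30),(40,110)):
        m=(s>lo)&(s<hi)
        if m.any():print(lo,m.sum(),'along',np.percentile(s[m],[3,97]).round(1),'lat',np.percentile(l[m],[3,97]).round(1),'z',np.percentile(q[m][:,2],[3,97]).round(1))
    gr=N&(g>1.4*r); w=N&(r>120)&(abs(r-bb)<60)&(c[...,2]<60); print('green',c[gr].mean(0),'white',c[w].mean(0))
```

```text
t 12.6 pos [409.7  80.5 254.6] shift cm [ 1.914e+01 -1.000e-02  1.418e+01] turn [-0.0006 -0.0012  0.0041] J [  1.6   4.5 106.8   0.   68.6 106.9] F [-0.  -0.2  0.7] 85.49828567178665 0.0
-110 299 along [-74.6 -57.7] lat [-25.9  18.6] z [65.1 92. ]
-20 17 along [-5.2 22.7] lat [-11.6   7. ] z [80.2 97.7]
40 153 along [64.4 78.2] lat [-25.3  20.4] z [64.9 78.4]
green [627.25322086  62.86043013  44.36101331] white [603.02362378 -12.17620096  44.17215431]
-110 157 along [-68.6 -53.6] lat [-23.6  20.4] z [66.3 92.8]
-20 8 along [ 0.4 23.7] lat [-23.5  -1.6] z [79.2 94.2]
40 120 along [68.3 81.1] lat [-23.5  20.2] z [70.7 79.7]
green [588.18752424  98.55125233  32.73050372] white [579.81504042   3.99198519  42.83215787]
```

View pics/end.png

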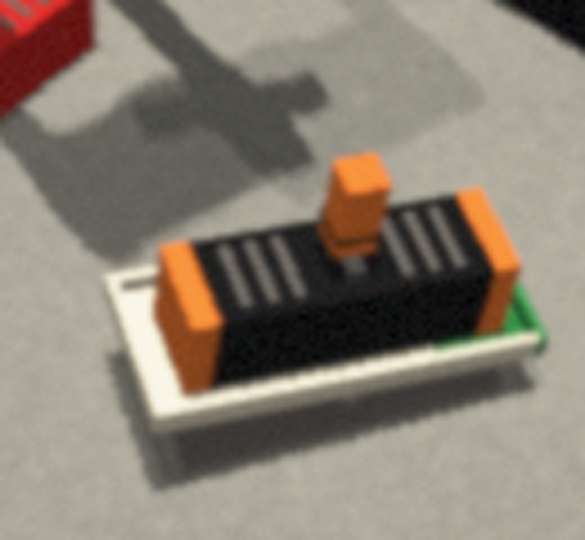

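The pack lies flat and centred (about 1–2 mm off), and the tray is tipped about 0.1 rad toward green: the green-end cap top is at about 79 mm and the other at about 92 mm. The arm is clear, so I hand in.

```bash
python3 -c "
from cell import env
print(env.hand_in())"
```

```text
the job is handed in; nothing more can be done
None
```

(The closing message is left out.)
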